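Lift the coal-laden camp oven lid off in balance with the lid lifter

ROBOT

A 6-joint arm with a two-finger parallel gripper is mounted at the origin on the work surface. World frame = base frame: x ahead of the robot, y to its left, z up, the work surface at z = 0. Lengths are in m, angles in rad, forces in N, time in s.
With the tool pointing down it reaches from about 0.225 to 0.875 m from the base axis. Payload 3.4 kg.
Tool frame: the origin (TCP) lies midway between the tips of the shut fingers; the grasp point (between the pads) lies 19 mm behind it (manip.grip_point_offset is the distance from the TCP to the grasp point, in m); x points along the fingers, y is the direction in which the jaws open and shut, and the axes are right-handed (so a half turn about x gives the same grasp; the last joint's range is limited). The gripper opens to 85 mm and grips with 20 to 120 N. Pads are 22 mm wide; open, the fingers measure 114 mm over their backs; the gripper's body (76 mm by 85 mm) begins 54 mm behind the grasp point. The pads swing forward as they close: fully open they stand 13 mm farther back than shut.
Start: joints at [-1.253, 0.276, 1.505, -0, 1.361, -0.121], TCP at [0.244, -0.521, 0.231] pointing down, gripper open.
Joint ranges: [-2.89, 2.89], [-0.75, 2.08], [0.22, 2.7], [-1.18, 4.32], [0.11, 2.71], [-2.7, 2.7]. Speed limits (rad/s): [2.57, 2.57, 3.14, 3.14, 3.14, 3.14].

INTERFACE

Orientations are given as a unit quaternion [w, x, y, z].
In Python, from rig import manip gives the robot as it stands.
- The arm moves only by the shell command python3 -m crank 'ROWS' [FORCE]. ROWS is a JSON object of lists of equal length, an entry for each row: "grip": the opening, from 0 (shut) to 1 (fully open); "slide": the shift along the world's x, y, z in cm, a list of three; "roll": the turn about the world's z in degrees. In form: {"grip": [grip, ...], "slide": [[dx, dy, dz], ...], "roll": [roll, ...]}. A call has 1 to 20 rows; each row is the pose to reach, as a shift and turn from the pose commanded when the call began; what a row does not reach only later rows make up. A row lasts 1/10 s, in which the tool goes at most 50 mm and 8.59 degrees, less where a joint would pass 70% of its speed; a pose out of reach is approached as far as the arm can. A call with a gripper value outside its range is refused whole. The fingers move at their own pace and stop on an object; FORCE is the grip in N (left out, the last holds). Time passes only in rows, so rows that repeat a pose let the fingers close. It gives the time, the measured TCP pose, the force and the opening at its end, in the units of the state.
- manip.get_state(): the state, without advancing time (a new reading comes with each control period).
- manip.get_image(name): name is "scene" or "side" or "wrist"; returns a dict with "frame" (420x560x3 uint8, red, green, blue), "K" (3x3 intrinsics, pixels), "R" (3x3) and "t" (3): a world point X has camera coordinates R X + t. Camera axes: x right, y down, z forward; pixel columns grow to the right and rows downward; lengths in m; the calibration is good to about 2 mm. A picture is of the moment at which its call begins. There is no depth.
- manip.sign_off(): hands the job in, once; it reports no verdict.
The state is a dict: "clock": time; "qpos": joint angles; "qd": joint speeds; "effort": joint torques, N m; "position": TCP position; "ee_rot": TCP orientation; "contact_force": force on the tool from outside, world axes, zero at the start; "moment": the same for the moment, N m; "width": finger opening in m.
Only numpy, scipy, OpenCV 4.12 (cv2) and the standard library are available. Lean on these libraries where they do the work, as an engineer would, in place of code of your own. Each camera call takes 0.05 s, during which the arm holds its last target. There are 200 camera calls.

TASK

Bread is baking in the camp oven and its lid is hot, with one part-burnt charcoal stick left on it at one end of the loop handle. Take the lid lifter from its rack, hook it under the loop at the place where the laden lid hangs level, lift the lid off in balance, never tipping it more than a few degrees and with the charcoal staying where it lies, set it gently down flat and centred on the lid stand, then unhook the lifter and hang it back in its rack. Keep the gripper and arm off the hot oven, lid and charcoal, force nothing with the lifter, and leave the planter, mister and herb pot standing where they are.

Things in the scene. Friction and masses are not known exactly. Their poses are not given: they have to be found in the camera images.
- lid_loop (a point): Middle of the top bar of the lid's loop handle. Aluminium lid, plate 224 mm across, 4 mm thick (top 32 mm below this point), 11 mm coal flange at the edge; a 184/174 mm ring under it, 8 mm deep, drops into the pot. x axis: along the bar, towards the charcoal; z: up. Bar 8 mm thick, straight for 76 mm, 28 mm clear under it, posts at +-44 mm. Lid weighs 240 to 480 g (varies)
- charcoal_mid (a point): Centre of the loose hexagonal charcoal stick lying flat on the lid across the bar's line, 76 mm from the lid's centre; 38 mm high, 44 mm wide, 80 mm long. It is part burnt, so its weight (35 to 170 g) and with it the balance point are unknown: the laden lid balances somewhere on the charcoal's half of the bar, to be found by feel. Off that point by over 3 mm, the lid tips on the hook, towards its heavy end
- oven_rim (a point): Centre of the rim of the fixed, heavy camp oven (200 mm mouth inside, 212 mm outside, rim 115 mm above the table) standing in a coal pan 250 mm across and 34 mm high. The lid at rest has its plate's underside on this rim, its loop point 36 mm above; it is loose, up to 7 mm play all round, so it shifts a little when lifted at one side and let down
- lifter_grip (a point): Middle of the lifter's wooden handle, 26 (x) x 20 (y) x 62 (z) mm. z: up along the tool. Below it a 26 mm collar (underside 35 mm below this point), a 6 mm square iron bar and a hook: a V seat open upward, 6 mm wide along y, right under the handle. Seat centre 97 mm, lowest point 105 mm below; hook tip 14 mm out to +x, 91 mm below; upright bar at x = -14.5 mm. The loop's bar, seated in the V, has its middle 93 mm below. 0.16 kg
- rack_fork (a point): Point on the top of the lifter rack's fork, on the lifter's axis when it hangs there (the handle's middle is then 35 mm above it). Fixed iron rack; fork top 100 mm above the table, two prongs along x, 14 mm apart, open to -x, tips at x = -31 mm (-29 to -24 has lips 4 mm high); post at x = +31 to +41 mm. The lifter's collar rests on the prongs; its hook passes up between them
- stand_top (a point): Centre of the top of the fixed iron lid stand: a flat ring 156 mm across on three legs, 60 mm above the table. The lid's plate lies flat on the ring, inside the ring under the lid (up to 9 mm play all round); its loop point is then 36 mm above this point
- planter: square white ceramic planter, 150 x 150 x 130 mm, with seedlings; origin under its centre
- mister: stainless steel plant mister, 72 mm across, 172 mm tall; origin under its centre
- herb_pot: small terracotta pot with herbs, 90 mm across, 78 mm tall without the herbs; origin under its centre
Not all that is in view belongs to the job. There is more than one size of the part that bears lifter_grip; the job needs the smaller. What is shaped like the part that bears charcoal_mid but white is not meant.

How it is judged:
On the way, in this order (a step that is already met when the one before it is completed fails the run):
1. the lid with its charcoal hangs from the lifter, clear above the pot (z of lid_loop in the frame of oven_rim above 0.056 m and contact force between lifter and lid above 1.5 N and contact force between lid and oven below 0.05 N), for 0.3 s.
2. the lid lies flat on the stand, free of the lifter (horizontal distance between lid_loop and stand_top below 0.012 m and z of lid_loop in the frame of stand_top below 0.04 m and angle between lid_loop's own z axis and vertical below 0.04 rad and contact force between lifter and lid below 0.05 N), for 0.3 s.
At the end, for the whole second after the job is handed in: the lid lies flat (within 2 degrees) on the stand, centred within 12 mm, with the charcoal still on it in its place (within 20 mm); the lifter hangs in the rack by its collar, upright within 7 degrees, released and at rest (horizontal distance between lid_loop and stand_top below 0.012 m and z of lid_loop in the frame of stand_top below 0.04 m and angle between lid_loop's own z axis and vertical below 0.04 rad and horizontal distance between lifter_grip and rack_fork below 0.015 m and z of lifter_grip in the frame of rack_fork between 0.03 and 0.04 m and angle between lifter_grip's own z axis and vertical below 0.12 rad and distance between charcoal_mid and lid_loop below 0.095 m and linear speed of lid below 0.02 m/s and linear speed of lifter below 0.03 m/s); the robot touches nothing.
It fails at once if the fingers or arm touch the hot lid, charcoal or oven (contact force between any of the fingers, the arm and lid above 0.5 N or contact force between any of the fingers, the arm and charcoal above 0.5 N or contact force between any of the fingers, the arm and oven above 0.5 N).
It fails at once if the lid tips more than 7 degrees, or the charcoal slides 20 mm from its place (angle between lid_loop's own z axis and vertical above 0.12 rad or distance between charcoal_mid and lid_loop above 0.095 m).
It fails at once if the lifter strains the lid, charcoal or oven with over 12 N (contact force between lifter and lid above 12 N or contact force between lifter and charcoal above 12 N or contact force between lifter and oven above 12 N).
It fails at once if the lid is dropped or pressed on the stand or the oven with over 20 N (contact force between lid and stand above 20 N or contact force between lid and oven above 20 N).
It fails at once if the planter, mister or herb pot is shifted by over 25 mm (distance of any of planter, mister, herb_pot from where it was at the start of the episode above 0.025 m).
It also fails if it takes over 72 s, if anything falls off the work surface, if the arm or the gripper's body presses on something with over 40 N, if the wrist force passes 120 N, or if a joint passes its speed limit or range.

## Working session

There is one attempt and no reset: what is moved stays moved. The work goes in short steps, Python scripts to look and compute and a shell command to move; the robot and the scene stay as the last step left them, time stands still between calls to the robot, and variables do not carry over. Pictures are saved under pics/ and viewed, on a budget of 10 in all, crops included, one or two more only if the job needs it, and the job is handed in when it is done.

```bash
ls; mkdir -p pics
cat > h.py <<'E'
import numpy as np,cv2
from rig import manip
def img(n): return manip.get_image(n)
def save(d,p,crop=None,s=1):
    f=d["frame"][:,:,::-1]
    if crop: f=f[crop[1]:crop[3],crop[0]:crop[2]]
    cv2.imwrite(p,cv2.resize(f,None,fx=s,fy=s,interpolation=cv2.INTER_CUBIC))
def ray(d,u,v):
    K,R,t=[np.array(d[k]) for k in("K","R","t")]
    c=-R.T@t; r=R.T@np.linalg.solve(K,[u,v,1.]); return c,r/np.linalg.norm(r)
def onz(d,u,v,z):
    c,r=ray(d,u,v); return c+r*(z-c[2])/r[2]
def tri(d1,p1,d2,p2):
    A=[];b=[]
    for d,p in((d1,p1),(d2,p2)):
        c,r=ray(d,*p); P=np.eye(3)-np.outer(r,r); A.append(P); b.append(P@c)
    return np.linalg.lstsq(np.vstack(A),np.hstack(b),rcond=None)[0]
def proj(d,X):
    K,R,t=[np.array(d[k]) for k in("K","R","t")]
    p=K@(R@np.array(X)+t); return p[:2]/p[2]
E
python3 - <<'E'
from h import *
import pickle
D={n:img(n) for n in("scene","side")}
pickle.dump(D,open("d0.pkl","wb"))
f=np.vstack([D["scene"]["frame"],D["side"]["frame"]])
for n in D: save(D[n],f"pics/{n}0.png",s=1.4)
for n in D: print(n,np.round(D[n]["K"],1).tolist(),ray(D[n],280,210))
s=manip.get_state(); print({k:np.round(v,3).tolist() for k,v in s.items()}, manip.grip_point_offset)
E
```

```text
pics
scene [[438.9, 0.0, 284.4], [0.0, 438.9, 208.6], [0.0, 0.0, 1.0]] (array([ 1.20231789, -0.29987375,  0.81729051]), array([-0.65174909,  0.32455418, -0.68548356]))
side [[525.2, 0.0, 284.5], [0.0, 525.2, 214.3], [0.0, 0.0, 1.0]] (array([0.30256351, 0.83985143, 0.88518948]), array([ 0.20696941, -0.72197936, -0.66023441]))
{'clock': 0.1, 'qpos': [-1.253, 0.277, 1.506, 0.0, 1.361, -0.121], 'qd': [0.001, -0.0, -0.004, 0.0, 0.001, 0.001], 'effort': [0.002, -41.77, -24.64, -0.0, 0.006, -0.0], 'position': [0.244, -0.52, 0.231], 'ee_rot': [-0.153, -0.69, -0.154, 0.69], 'contact_force': [-0.616, -0.1, 0.357], 'moment': [-0.007, -0.042, 0.018], 'width': 0.085} 0.0187
```

View pics/scene0.png

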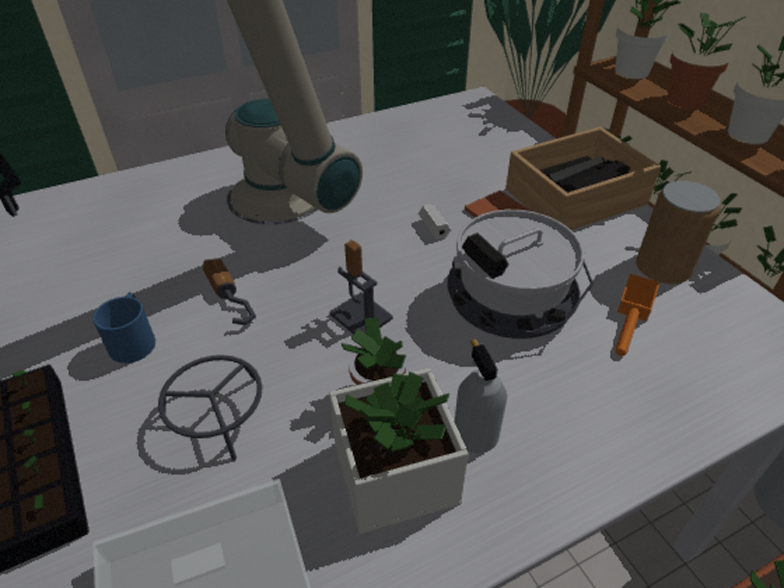

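View pics/side0.png

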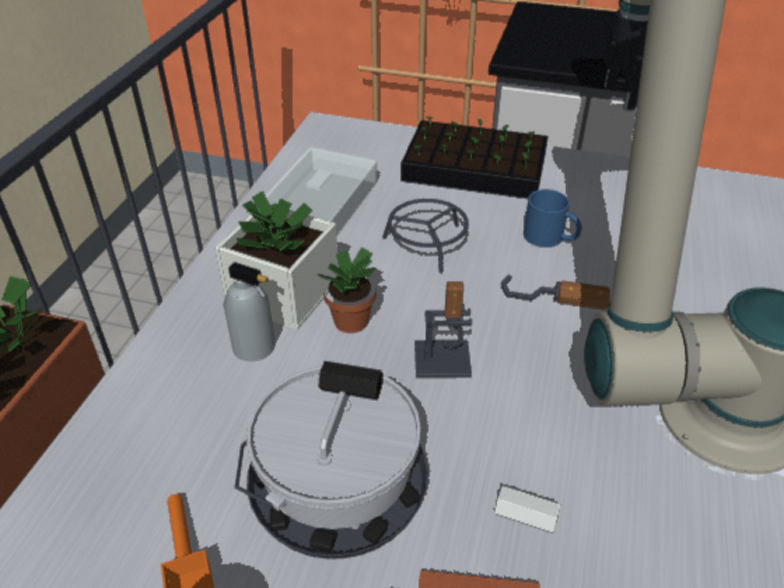

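Scene (1.4x pixels): the lifters are one hanging upright in the rack at (353,258), seen from the side at (455,300), and a second lying on the table at (218,280). The lying one looks bigger, so the hanging one is the one to use. For the charcoal, the black stick on the lid is at (485,255) and the white decoy is on the table at (433,222). I'll check these in a close crop.

Run:
```python
from h import *
import pickle
D=pickle.load(open("d0.pkl","rb"))
def c(n,x,y,w,h,s):
    return cv2.resize(D[n]["frame"][y:y+h,x:x+w,::-1],None,fx=s,fy=s,interpolation=cv2.INTER_CUBIC)
# scene rack, side rack ; scene lid, side lid
a=np.hstack([c("scene",225,165,67,75,4),c("side",285,195,67,75,4)])
b=np.hstack([c("scene",315,145,110,100,2.4363),c("side",170,250,140,127,1.9143)])
b=b[:240]; w=min(a.shape[1],b.shape[1])
m=np.vstack([a[:,:w],b[:,:w]]); print(a.shape,b.shape,m.shape)
m=np.clip(m.astype(float)*1.5,0,255)
cv2.imwrite("pics/crop.png",m)
```

```text
Traceback (most recent call last):
ValueError: all the input array dimensions except for the concatenation axis must match exactly, but along dimension 0, the array at index 0 has size 244 and the array at index 1 has size 243
```

Run:
```python
from h import *
import pickle
D=pickle.load(open("d0.pkl","rb"))
def c(n,x,y,w,h,s):
    return cv2.resize(D[n]["frame"][y:y+h,x:x+w,::-1],None,fx=s,fy=s,interpolation=cv2.INTER_CUBIC)
a=np.hstack([c("scene",225,165,100,75,4),c("side",280,195,100,75,4)])
b=np.hstack([c("scene",315,145,130,95,3)[:285],c("side",170,250,130,95,3)[:285]])
b=np.pad(b,((0,0),(0,a.shape[1]-b.shape[1]),(0,0)))
m=np.vstack([a,b]); print(m.shape)
cv2.imwrite("pics/crop.png",np.clip(m.astype(float)*1.5,0,255))
```

```text
(585, 800, 3)[ WARN:0@0.680] global loadsave.cpp:1063 imwrite_ Unsupported depth image for selected encoder is fallbacked to CV_8U.
```

View pics/crop.png

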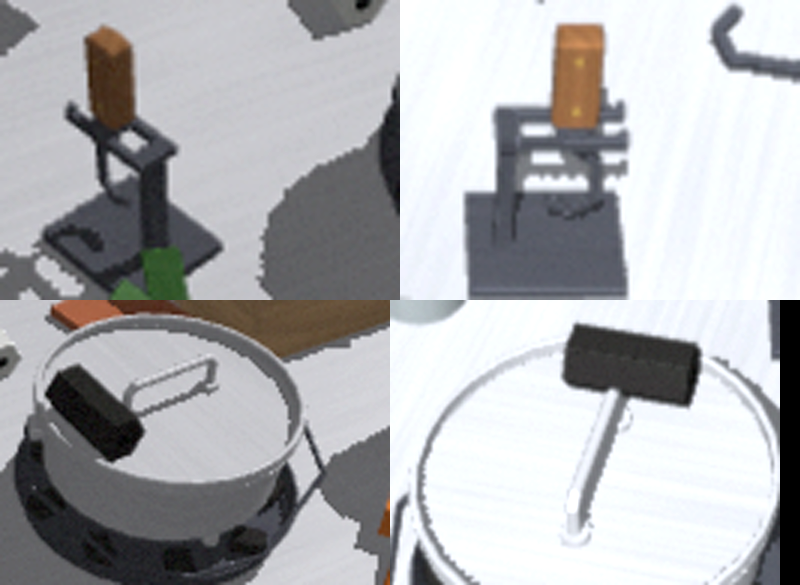

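The close crop confirms the smaller lifter hangs in the rack, its post at (160,155) in the scene crop with the prongs running up-left. The black charcoal lies at the near-left end of the loop.

Run:
```python
from h import *
import pickle
np.set_printoptions(precision=4,suppress=True)
D=pickle.load(open("d0.pkl","rb")); S,T=D["scene"],D["side"]
s1=lambda x,y:(225+x/4-.4,165+y/4-.4)
t1=lambda x,y:(280+(x-400)/4-.4,195+y/4-.4)
s2=lambda x,y:(315+x/3-.4,145+(y-300)/3-.4)
t2=lambda x,y:(170+(x-390)/3-.4,250+(y-300)/3-.4)
print("handle top corners scene",[onz(S,*s1(*p),.166)[:2] for p in((85,39),(103,26),(133,37),(116,50))])
print("side",[onz(T,*t1(*p),.166)[:2] for p in((556,27),(605,27),(601,45),(554,44))])
print("prongs near side",[onz(T,*t1(*p),.1)[:2] for p in((520,140),(627,136),(497,110),(624,106))])
print("prong scene",[onz(S,*s1(*p),.1)[:2] for p in((70,108),(140,160),(178,150),(130,125))])
print("bar scene",[onz(S,*s2(*p),.149)[:2] for p in((131,387),(211,360))])
print("bar side",[onz(T,*t2(*p),.149)[:2] for p in((572,503),(618,393))])
print("tri",tri(S,s2(131,387),T,t2(618,393)),tri(S,s2(211,360),T,t2(572,500)))
# ellipse of lid flange top scene/side: extents
print("flange side L/R",[onz(T,*t2(*p),.126)[:2] for p in((413,480),(780,480))])
print("flange scene",[onz(S,*s2(*p),.126)[:2] for p in((35,385),(304,410),(160,318),(180,486))])
# stand: ring in full-res px/1.4
q=lambda x,y:(x/1.4-.4,y/1.4-.4)
print("stand scene",[onz(S,*q(*p),.06)[:2] for p in((160,404),(262,388),(213,356),(208,434))])
print("stand side",[onz(T,*q(*p),.06)[:2] for p in((388,226),(468,226),(428,199),(428,252))])
for n,u,z in(("planter",(248,290),0),):pass
```

```text
handle top corners scene [array([ 0.4365, -0.0085]), array([0.4299, 0.006 ]), array([0.4476, 0.0176]), array([0.4542, 0.0036])]
side [array([0.4572, 0.0043]), array([ 0.4323, -0.0029]), array([0.4313, 0.012 ]), array([0.4551, 0.018 ])]
prongs near side [array([0.4691, 0.0255]), array([0.4138, 0.0064]), array([0.4869, 0.0056]), array([ 0.4202, -0.0169])]
prong scene [array([ 0.4179, -0.0147]), array([0.4811, 0.0043]), array([0.4834, 0.0286]), array([0.4493, 0.0121])]
bar scene [array([0.5371, 0.245 ]), array([0.5371, 0.325 ])]
bar side [array([0.5386, 0.3277]), array([0.54  , 0.2416])]
tri [0.5393 0.2433 0.1511] [0.5385 0.3251 0.1494]
flange side L/R [array([0.6435, 0.3217]), array([0.4316, 0.2615])]
flange scene [array([0.4756, 0.193 ]), array([0.6039, 0.3743]), array([0.4433, 0.3429]), array([0.6336, 0.2285])]
stand scene [array([ 0.5396, -0.3623]), array([ 0.5797, -0.2158]), array([ 0.4811, -0.2665]), array([ 0.625 , -0.3113])]
stand side [array([ 0.6239, -0.2497]), array([ 0.4777, -0.2918]), array([ 0.5728, -0.3592]), array([ 0.5316, -0.193 ])]
```

Run:
```python
from h import *
import pickle
from scipy.spatial.transform import Rotation as Ro
np.set_printoptions(precision=4,suppress=True)
s=manip.get_state(); R=Ro.from_quat(s["ee_rot"],scalar_first=True).as_matrix(); print(R, np.degrees(np.arctan2(R[1,1],R[0,1])))
D=pickle.load(open("d0.pkl","rb")); S,T=D["scene"],D["side"]
q=lambda x,y:(x/1.4-.4,y/1.4-.4)
# stand by dark-mask ellipse in scene
for n,box in(("scene",(105,240,195,345)),("side",(268,138,342,192))):
    f=D[n]["frame"].astype(int); x0,y0,x1,y1=box
    m=np.zeros(f.shape[:2],np.uint8); m[y0:y1,x0:x1]=(f[y0:y1,x0:x1].max(2)<85)*255
    cs,_=cv2.findContours(m,cv2.RETR_EXTERNAL,cv2.CHAIN_APPROX_NONE); c=max(cs,key=cv2.contourArea); print(n,cv2.boundingRect(c),np.median(f[y0:y1,x0:x1].max(2)))
    h=cv2.convexHull(c)[:,0]; P=np.array([onz(D[n],*p,.06)[:2] for p in h])
    (cx,cy),r=cv2.minEnclosingCircle(P.astype(np.float32)*1000); print(cx,cy,r)
# heights of plants
print("herb top",tri(S,q(375,322),T,q(350,252)),"planter top",tri(S,q(410,378),T,q(272,200)),"mister top",tri(S,q(476,342),T,q(238,270)))
print("planter corners top",[onz(S,*q(*p),.13)[:2] for p in((333,395),(425,372),(465,455),(352,476))])
print("herb rim",onz(S,*q(375,368),.078),onz(T,*q(350,290),.078))
```

```text
[[-0.0005  0.4248 -0.9053]
 [ 0.0016 -0.9053 -0.4248]
 [-1.     -0.0016 -0.0002]] -64.8595690760981
scene (105, 254, 82, 85) 131.0
578.7296752929688 -310.2080993652344 108.9455337524414
side (274, 142, 60, 50) 171.0
539.39501953125 -255.274169921875 108.6096420288086
herb top [ 0.622  -0.0372  0.1597] planter top [ 0.7684 -0.0636  0.2105] mister top [0.7514 0.0691 0.1829]
planter corners top [array([ 0.6935, -0.1395]), array([ 0.7152, -0.0056]), array([ 0.8578, -0.0258]), array([ 0.8198, -0.1665])]
herb rim [ 0.6362 -0.049   0.078 ] [ 0.6272 -0.0343  0.078 ]
```

```bash
python3 -m crank '{"grip":[1,1,1,1,1,1,1,1,1,1,1,1,1,1,1],"slide":[[0,0,4],[3,8,4],[5,13,4],[7,18,4],[9,23,4],[11,28,4],[13,33,4],[15,38,4],[17,43,4],[18,48,4],[19,51,4],[19.9,52.7,4],[19.9,52.7,4],[19.9,52.7,4],[19.9,52.7,4]],"roll":[0,0,0,0,0,0,0,0,-3,-6.6,-6.6,-6.6,-6.6,-6.6,-6.6]}' 40
python3 - <<'E'
from h import *
import pickle
D={n:img(n) for n in("wrist","side")}; pickle.dump(D,open("d1.pkl","wb")); save(D["wrist"],"pics/w1.png",s=1.4)
c,r=ray(D["wrist"],280,210);print(c,r)
E
```

```text
clock: 1.6
position: [0.4429, 0.0062, 0.271]
ee_rot: [-0.114, -0.697, -0.114, 0.698]
contact_force: [0.0, -0.1, 0.0]
width: 0.0855
[0.52289708 0.03269087 0.41313714] [-0.32188503 -0.10563383 -0.94086743]
```

View pics/w1.png

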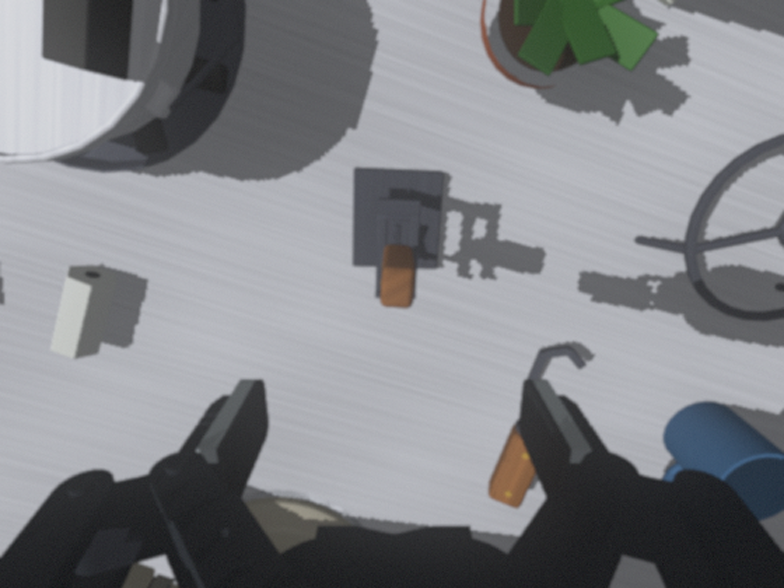

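Wrist view: the handle is at (397,275) in 1.4x pixels, square to the jaws. The white decoy is at (80,310) and the larger lifter at (510,465).

Run:
```python
from h import *
import pickle
np.set_printoptions(precision=4,suppress=True)
D=pickle.load(open("d1.pkl","rb")); W=D["wrist"]
f=W["frame"].astype(int)
m=((f[...,0]>f[...,2]+40)).astype(np.uint8); m[:,:250]=0;m[:165]=0;m[225:]=0;m[:,320:]=0
ys,xs=np.nonzero(m); print(xs.min(),xs.max(),ys.min(),ys.max())
for y in range(ys.min(),ys.max()+1,5):
    r=xs[ys==y]; print(y,r.min(),r.max(),f[y,(r.min()+r.max())//2])
for p in((382,305),(412,305),(383,275),(415,275)): print(p,onz(W,p[0]/1.4,p[1]/1.4,.166)[:2])
b=[onz(W,u/1.4,v/1.4,0.006)[:2] for u,v in((355,168),(353,266),(445,172),(441,268))]; print("base",b)
for i,j in((0,1),(2,3)):
    d=b[i]-b[j]; print(np.degrees(np.arctan2(d[1],d[0])))
d=b[0]-b[2];print(np.degrees(np.arctan2(d[1],d[0])),np.degrees(np.arctan2(*(b[1]-b[3])[::-1])))
q=lambda x,y:(x/1.4,y/1.4)
```

```text
272 293 191 218
191 274 281 [109  82  64]
196 273 293 [129  95  70]
201 272 293 [138 102  76]
206 272 292 [127  93  69]
211 272 292 [133  99  74]
216 273 291 [132  98  73]
(382, 305) [0.4299 0.0084]
(412, 305) [ 0.4356 -0.0085]
(383, 275) [0.4478 0.0136]
(415, 275) [ 0.4537 -0.004 ]
base [array([0.4852, 0.0556]), array([0.3985, 0.0311]), array([ 0.5073, -0.0209]), array([ 0.4234, -0.0488])]
15.819659025172333
18.384326696208607
106.18432625188338 107.29559588086431
```

```bash
python3 -m crank '{"grip":[1,1,1,1,1,1,0.1,0.1,0.1,0.1,0.1,0.1,0.1,0.1],"slide":[[0.15,-0.15,-3],[0.15,-0.15,-7],[0.15,-0.15,-11],[0.15,-0.15,-14],[0.15,-0.15,-15.3],[0.15,-0.15,-15.3],[0.15,-0.15,-15.3],[0.15,-0.15,-15.3],[0.15,-0.15,-15.3],[0.15,-0.15,-15.3],[0.15,-0.15,-15.3],[0.15,-0.15,-15.3],[0.15,-0.15,-15.3],[0.15,-0.15,-15.3]],"roll":[1,1,1,1,1,1,1,1,1,1,1,1,1,1]}' 60
python3 - <<'E'
from h import *
import pickle
D={n:img(n) for n in("side","scene")}; pickle.dump(D,open("d2.pkl","wb"))
a=[cv2.resize(D[n]["frame"][y:y+100,x:x+100,::-1],None,fx=4,fy=4,interpolation=cv2.INTER_CUBIC) for n,x,y in(("side",275,170),("scene",205,145))]
cv2.imwrite("pics/g2.png",np.clip(np.hstack(a)*1.5,0,255).astype(np.uint8))
print(manip.get_state()["moment"])
E
```

```text
clock: 3.1
position: [0.4453, 0.0049, 0.1191]
ee_rot: [0.12, 0.697, 0.12, -0.696]
contact_force: [-1.5, 1.2, 5.4]
width: 0.0196
[-0.06600548  0.11685874 -0.03050026]
```

View pics/g2.png

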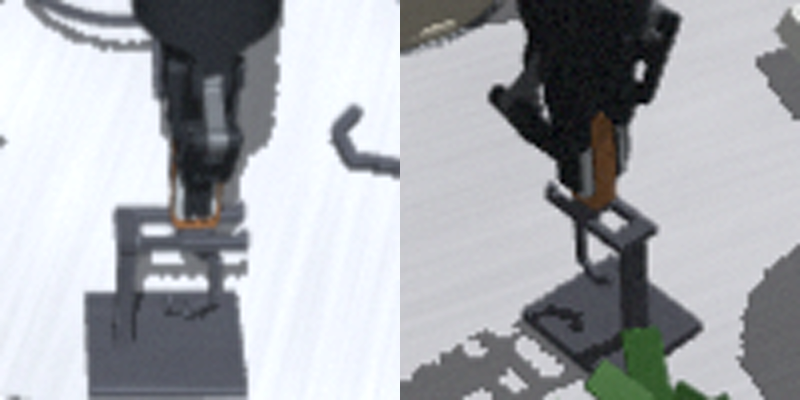

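```bash
python3 -m crank '{"grip":[0.1,0.1,0.1,0.1,0.1,0.1,0.1,0.1,0.1,0.1,0.1,0.1,0.1,0.1,0.1,0.1,0.1,0.1,0.1,0.1],"slide":[[0,0,1],[0,0,3],[0,0,6],[0,0,9],[0,0,12],[0,0,14],[0,0,15],[0,1,15],[1,4,15],[2,8,15],[3,12,15],[4,16,15],[5,20,15],[5.5,24,15],[6,26.5,15],[6.2,27.7,15],[6.2,28.1,15],[6.2,28.1,15],[6.2,28.1,15],[6.2,28.1,15]],"roll":[0,0,0,0,0,0,0,0,-2,-5,-8,-11,-14,-17,-17.5,-17.5,-17.5,-17.5,-17.5,-17.5]}'
python3 - <<'E'
from h import *
import pickle
D={n:img(n) for n in("side","scene","wrist")}; pickle.dump(D,open("d3.pkl","wb"))
a=[cv2.resize(D[n]["frame"][y:y+130,x:x+130,::-1],None,fx=3,fy=3,interpolation=cv2.INTER_CUBIC) for n,x,y in(("side",180,205),("scene",290,95))]
cv2.imwrite("pics/g3.png",np.clip(np.hstack(a)*1.5,0,255).astype(np.uint8))
for i in range(3):
  s=manip.get_state(); print(s["contact_force"],s["moment"],s["position"])
E
```

```text
clock: 5.2
position: [0.5067, 0.2847, 0.2685]
ee_rot: [0.012, 0.707, 0.012, -0.707]
contact_force: [0.3, 0.2, -0.9]
width: 0.0197
[ 1.04414102  0.0762501  -1.97558754] [ 0.00890289 -0.04110365  0.04169912] [0.50683426 0.28511411 0.26862758]
[ 1.04414102  0.0762501  -1.97558754] [ 0.00890289 -0.04110365  0.04169912] [0.50683426 0.28511411 0.26862758]
[ 1.04414102  0.0762501  -1.97558754] [ 0.00890289 -0.04110365  0.04169912] [0.50683426 0.28511411 0.26862758]
```

View pics/g3.png

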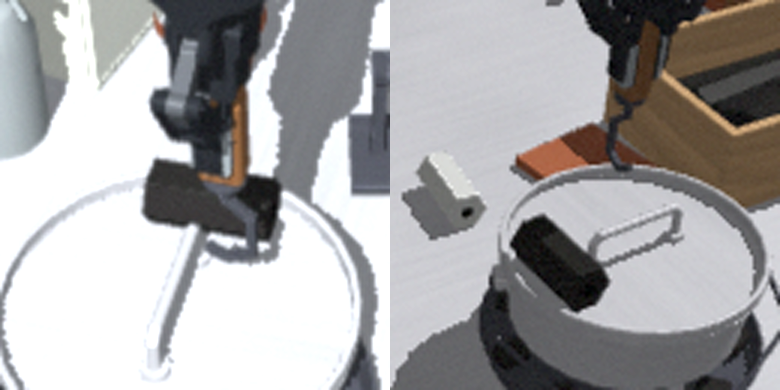

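```bash
cat >> h.py <<'E'
def avg(n=10):
    L=[]
    for i in range(n):
        manip.get_image("wrist"); s=manip.get_state(); L.append(np.r_[s["contact_force"],s["moment"],s["position"],s["effort"][1:3]])
    L=np.array(L); np.set_printoptions(precision=4,suppress=True); print("mean",L.mean(0),"\nstd",L.std(0)); return L.mean(0)
E
python3 - <<'E'
from h import *
import pickle
D=pickle.load(open("d3.pkl","rb"))
print(tri(D["side"],(258,290.3),D["scene"],(366.5,150.3)))
avg(8)
E
```

```text
[0.50226974 0.28618087 0.18371143]
mean [  0.2318   0.1678  -1.7041   0.0107  -0.0186  -0.0124   0.5068   0.2857
   0.2685 -42.8474 -25.9436] 
std [0.475  0.4135 0.4487 0.0236 0.0222 0.018  0.     0.0002 0.0001 0.0333
 0.0109]
```

```bash
python3 -m crank '{"grip":[0.1,0.1,0.1,0.1,0.1,0.1,0.1,0.1],"slide":[[0,0,-1],[0,0,-2.5],[0,0,-4],[0,0,-5],[0,0,-5.35],[0,0,-5.35],[0,0,-5.35],[0,0,-5.35]],"roll":[0,0,0,0,0,0,0,0]}'
python3 - <<'E'
from h import *
import pickle
D={n:img(n) for n in("side","scene")}; pickle.dump(D,open("d4.pkl","wb"))
a=[cv2.resize(D[n]["frame"][y:y+100,x:x+100,::-1],None,fx=4,fy=4,interpolation=cv2.INTER_CUBIC) for n,x,y in(("side",210,235),("scene",320,130))]
cv2.imwrite("pics/g4.png",np.clip(np.hstack(a)*1.3,0,255).astype(np.uint8))
avg(4)
E
```

```text
clock: 6.55
position: [0.5073, 0.2861, 0.2156]
ee_rot: [0.012, 0.708, 0.013, -0.706]
contact_force: [-0.1, 0.4, -1.4]
width: 0.0194
mean [  0.0845  -0.2103  -1.3744  -0.0108   0.003   -0.016    0.507    0.286
   0.2152 -43.4446 -24.9513] 
std [0.3781 0.2198 0.6221 0.0226 0.0152 0.0228 0.0001 0.     0.0001 0.0284
 0.0048]
```

View pics/g4.png

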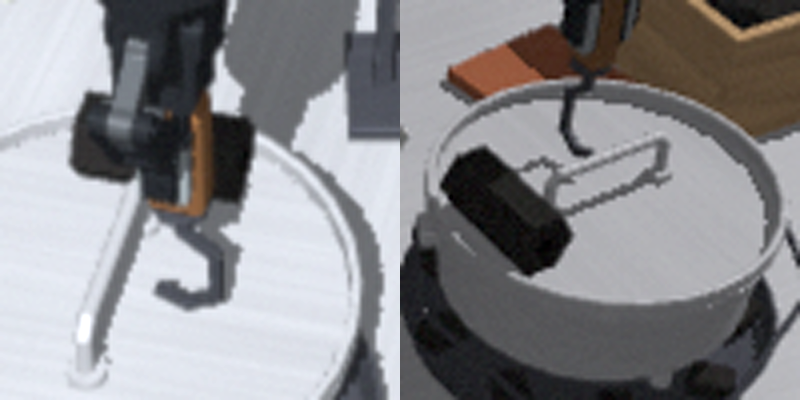

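Hook at (200,305) in the side crop, tip towards the bar, between the plate and the bar. Next I slide it under.

```bash
python3 -m crank '{"grip":[0.1,0.1,0.1,0.1,0.1,0.1,0.1,0.1,0.1,0.1,0.1],"slide":[[0.6,0,0],[1.2,0,0],[1.8,0,0],[2.4,0,0],[2.9,0,0],[3.2,0,0],[3.2,0,0],[3.2,0,0.4],[3.2,0,0.8],[3.2,0,0.8],[3.2,0,0.8]],"roll":[0,0,0,0,0,0,0,0,0,0,0]}'
python3 - <<'E'
from h import *
avg(5)
E
python3 -m crank '{"grip":[0.1,0.1,0.1,0.1],"slide":[[0,0,0.1],[0,0,0.2],[0,0,0.2],[0,0,0.2]],"roll":[0,0,0,0]}'
python3 - <<'E'
from h import *
avg(4)
E
```

```text
clock: 7.95
position: [0.5388, 0.286, 0.2233]
ee_rot: [0.013, 0.707, 0.013, -0.707]
contact_force: [-0.9, 0.3, -1.0]
width: 0.0195
mean [  0.0898   0.0215  -1.3783   0.0046   0.0021  -0.0046   0.5386   0.2859
   0.2228 -46.1849 -25.3507] 
std [0.4916 0.1397 0.7061 0.0244 0.035  0.0429 0.     0.     0.0001 0.0268
 0.0438]
clock: 8.6
position: [0.5388, 0.2859, 0.2249]
ee_rot: [0.013, 0.707, 0.013, -0.707]
contact_force: [-0.0, -0.6, -1.7]
width: 0.0196
mean [  0.2201  -0.0683  -1.3346   0.0058   0.0018  -0.0043   0.5388   0.2859
   0.2248 -46.0825 -25.3424] 
std [0.3569 0.4955 0.5624 0.024  0.0154 0.0158 0.     0.     0.     0.0088
 0.0093]
```

```bash
for i in 1 2 3; do python3 -m crank '{"grip":[0.1,0.1,0.1,0.1],"slide":[[0,0,0.1],[0,0,0.2],[0,0,0.2],[0,0,0.2]],"roll":[0,0,0,0]}' | grep force
python3 - <<'E' | grep mean -A1
from h import *
avg(4)
E
done
```

```text
contact_force: [-0.3, 0.4, -2.3]
mean [ -0.0293   0.1887  -2.0133   0.0044  -0.0167   0.0171   0.5388   0.2859
   0.2268 -46.0616 -25.384 ] 
contact_force: [0.8, -0.4, -4.5]
mean [  0.6329  -0.3347  -4.8413  -0.0387  -0.0873   0.0129   0.5388   0.2859
   0.2286 -47.7731 -26.4312] 
contact_force: [-0.6, 0.5, -5.0]
mean [  0.606   -0.8021  -4.5786  -0.1334  -0.0398   0.0149   0.5387   0.2859
   0.2308 -47.9542 -26.8299]
```

```bash
python3 -m crank '{"grip":[0.1,0.1,0.1,0.1,0.1,0.1,0.1,0.1,0.1,0.1,0.1,0.1],"slide":[[0,0,-0.2],[0,0,-0.5],[0,0,-0.9],[0,0,-0.9],[0,-0.6,-0.9],[0,-1.4,-0.9],[0,-2.2,-0.9],[0,-2.9,-0.9],[0,-3.2,-0.9],[0,-3.2,-0.6],[0,-3.2,-0.6],[0,-3.2,-0.6]],"roll":[0,0,0,0,0,0,0,0,0,0,0,0]}'
python3 - <<'E' | grep mean -A1
from h import *
avg(4)
E
for i in 1 2; do python3 -m crank '{"grip":[0.1,0.1,0.1,0.1],"slide":[[0,0,0.15],[0,0,0.3],[0,0,0.3],[0,0,0.3]],"roll":[0,0,0,0]}' | grep force
python3 - <<'E' | grep mean -A1
from h import *
avg(5)
E
done
```

```text
clock: 11.8
position: [0.5389, 0.2542, 0.2251]
ee_rot: [0.013, 0.707, 0.013, -0.707]
contact_force: [0.0, 0.3, -1.6]
width: 0.019
mean [ -0.0109   0.0248  -1.8178  -0.0061   0.0077  -0.0129   0.5388   0.2542
   0.2248 -44.76   -25.2751] 
contact_force: [-0.6, -0.6, -2.0]
mean [  0.0921   0.312   -3.1551   0.0059  -0.09     0.0071   0.5389   0.2539
   0.2278 -45.4344 -25.6115] 
contact_force: [-0.3, -0.4, -5.4]
mean [  0.1828   0.012   -5.3864  -0.0102  -0.0126  -0.0081   0.5387   0.2539
   0.2307 -47.013  -26.9911]
```

Probe results: about 3.3 N at s=0 and 4.0 N at s=32 mm. That puts the balance point about 24.5 mm towards the charcoal, with the laden lid weighing about 4.3 N. I'll move there, lift a little and check the tilt.

```bash
cat > tilt.py <<'E'
from h import *
import pickle
cx,cy=.5388,.2855
def run(a,b):
  for n in("side","scene"):
    A,B=a[n],b[n]; g=[cv2.cvtColor(d["frame"],cv2.COLOR_RGB2GRAY) for d in(A,B)]
    m=np.zeros_like(g[0])
    th=np.linspace(0,6.28,60)
    poly=np.array([proj(A,[cx+.114*np.cos(t),cy+.114*np.sin(t),.130]) for t in th]).astype(np.int32)
    cv2.fillPoly(m,[poly],255)
    p=cv2.goodFeaturesToTrack(g[0],80,.02,4,mask=m)
    q,st,_=cv2.calcOpticalFlowPyrLK(g[0],g[1],p,None,winSize=(13,13))
    r,st2,_=cv2.calcOpticalFlowPyrLK(g[1],g[0],q,None,winSize=(13,13))
    out=[]
    for u,v,s,w in zip(p[:,0],q[:,0],st.ravel(),r[:,0]):
        if not s or np.hypot(*(u-w))>.3: continue
        X=onz(A,*u,.125); d=proj(A,X+[0,0,.01])-proj(A,X); k=(v-u)@d/(d@d)*10
        perp=abs(np.cross(d,v-u))/np.hypot(*d)
        if np.hypot(*(X[:2]-[cx,cy]))<.118 and perp<1.5: out.append([X[0]-cx,X[1]-cy,k])
    out=np.array(out); 
    # robust plane
    M=np.c_[out[:,:2],np.ones(len(out))]; w=np.ones(len(out),bool)
    for _ in range(6):
        c=np.linalg.lstsq(M[w],out[w,2],rcond=None)[0]; e=abs(M@c-out[:,2]); w=e<max(1.,np.median(e)*2)
    print(n,len(out),w.sum(),"rise mm",c[2].round(2),"slope rad x,y",(c[:2]/1000).round(4),"med",np.median(e).round(2))
E
python3 -m crank '{"grip":[0.1,0.1,0.1,0.1,0.1,0.1,0.1,0.1,0.1,0.1,0.1,0.1],"slide":[[0,0,-0.2],[0,0,-0.5],[0,0,-0.9],[0,0,-0.9],[0,0.4,-0.9],[0,0.75,-0.9],[0,0.75,-0.9],[0,0.75,-0.7],[0,0.75,-0.6],[0,0.75,-0.6],[0,0.75,-0.6],[0,0.75,-0.6]],"roll":[0,0,0,0,0,0,0,0,0,0,0,0]}'
python3 - <<'E'
from tilt import *
a={n:img(n) for n in("side","scene")}; pickle.dump(a,open("rest.pkl","wb"))
avg(2)
E
python3 -m crank '{"grip":[0.1,0.1,0.1,0.1,0.1,0.1,0.1,0.1],"slide":[[0,0,0.2],[0,0,0.4],[0,0,0.6],[0,0,0.8],[0,0,0.9],[0,0,0.9],[0,0,0.9],[0,0,0.9]],"roll":[0,0,0,0,0,0,0,0]}'
python3 - <<'E'
from tilt import *
b={n:img(n) for n in("side","scene")}; pickle.dump(b,open("up1.pkl","wb"))
run(pickle.load(open("rest.pkl","rb")),b); avg(4)
E
```

```text
clock: 14.5
position: [0.5388, 0.2614, 0.2248]
ee_rot: [-0.013, -0.707, -0.013, 0.707]
contact_force: [-0.2, -0.0, -1.7]
width: 0.0195
mean [ -0.1628   0.8853  -1.1593  -0.0342  -0.0123   0.0065   0.5388   0.2614
   0.2248 -44.9887 -25.2489] 
std [0.2557 0.1159 0.3006 0.0006 0.0194 0.07   0.     0.     0.     0.0031
 0.0019]
clock: 15.5
position: [0.5387, 0.2614, 0.2336]
ee_rot: [-0.013, -0.707, -0.013, 0.707]
contact_force: [-0.7, 0.3, -5.5]
width: 0.0195
side 46 40 rise mm 4.23 slope rad x,y [-0.031   0.0485] med 3.37
scene 36 25 rise mm 7.01 slope rad x,y [-0.004   0.0579] med 0.56
mean [  0.4529   0.1481  -5.2274   0.0071  -0.0297  -0.0023   0.5388   0.2614
   0.2338 -47.3418 -27.096 ] 
std [0.4903 0.3518 0.2017 0.0296 0.0116 0.0124 0.     0.     0.     0.0015
 0.0011]
```

```bash
python3 -m crank '{"grip":[0.1,0.1,0.1,0.1,0.1,0.1,0.1,0.1,0.1,0.1,0.1,0.1,0.1,0.1,0.1,0.1,0.1,0.1],"slide":[[0,0,-0.2],[0,0,-0.5],[0,0,-0.8],[0,0,-1.1],[0,0,-1.2],[0,0,-1.2],[0,-0.4,-1.2],[0,-0.4,-1.2],[0,-0.4,-0.9],[0,-0.4,-0.6],[0,-0.4,-0.4],[0,-0.4,-0.2],[0,-0.4,0],[0,-0.4,0],[0,-0.4,0],[0,-0.4,0],[0,-0.4,0],[0,-0.4,0]],"roll":[0,0,0,0,0,0,0,0,0,0,0,0,0,0,0,0,0,0]}'
python3 - <<'E'
from tilt import *
b={n:img(n) for n in("side","scene")}; pickle.dump(b,open("up2.pkl","wb"))
run(pickle.load(open("rest.pkl","rb")),b); run(pickle.load(open("up1.pkl","rb")),b);avg(4)
a=[cv2.resize(D["scene"]["frame"][140:240,320:420,::-1],None,fx=4,fy=4,interpolation=cv2.INTER_CUBIC) for D in (pickle.load(open("up1.pkl","rb")),b)]
cv2.imwrite("pics/g5.png",np.clip(np.hstack(a)*1.3,0,255).astype(np.uint8))
E
```

```text
clock: 17.6
position: [0.5387, 0.2574, 0.2337]
ee_rot: [-0.013, -0.707, -0.013, 0.707]
contact_force: [-0.1, 0.5, -4.8]
width: 0.0193
side 61 42 rise mm 4.74 slope rad x,y [ 0.0139 -0.0136] med 1.02
scene 38 26 rise mm 4.58 slope rad x,y [ 0.0022 -0.0218] med 0.57
side 46 41 rise mm 0.05 slope rad x,y [ 0.0226 -0.0656] med 1.44
scene 36 30 rise mm -1.27 slope rad x,y [ 0.0138 -0.0612] med 1.18
mean [ -0.103    0.1762  -5.8655   0.0255   0.0071   0.0093   0.5388   0.2574
   0.2338 -47.1715 -27.0943] 
std [0.4816 0.1045 0.1986 0.0249 0.0265 0.0272 0.     0.     0.     0.0032
 0.0024]
```

View pics/g5.png

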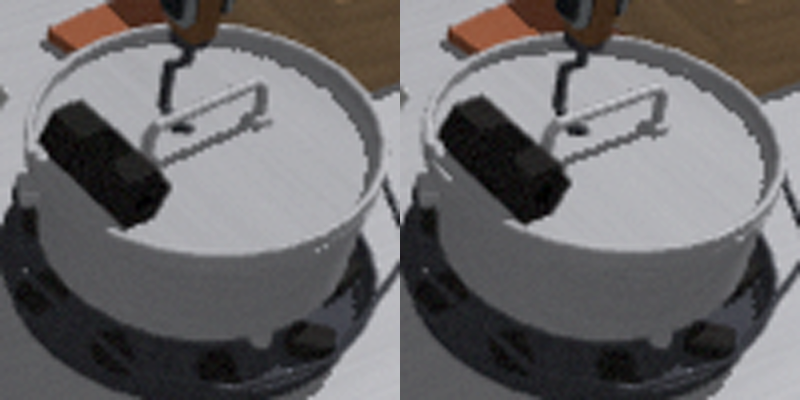

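Both frames show the lid raised with the charcoal in place; left (s≈24) the charcoal end is low, right (s≈28) it is nearly level. I'll raise 4 mm more to see whether the tilt grows.

```bash
python3 -m crank '{"grip":[0.1,0.1,0.1,0.1,0.1,0.1],"slide":[[0,0,0.1],[0,0,0.2],[0,0,0.3],[0,0,0.4],[0,0,0.4],[0,0,0.4]],"roll":[0,0,0,0,0,0]}'
python3 - <<'E'
from tilt import *
b={n:img(n) for n in("side","scene")}; pickle.dump(b,open("up3.pkl","wb"))
run(pickle.load(open("rest.pkl","rb")),b); run(pickle.load(open("up2.pkl","rb")),b);avg(4)
E
```

```text
clock: 18.5
position: [0.5388, 0.2575, 0.2379]
ee_rot: [0.013, 0.707, 0.013, -0.707]
contact_force: [0.3, 0.5, -6.2]
width: 0.0195
side 52 33 rise mm 8.85 slope rad x,y [ 0.0218 -0.0134] med 1.35
scene 32 23 rise mm 8.92 slope rad x,y [ 0.0017 -0.0163] med 0.58
side 52 40 rise mm 3.8 slope rad x,y [-0.0013 -0.0045] med 0.46
scene 44 35 rise mm 3.97 slope rad x,y [-0.0021 -0.    ] med 0.27
mean [ -0.0024   0.1979  -6.197    0.0057  -0.0069   0.0134   0.5387   0.2574
   0.2378 -47.1588 -27.1907] 
std [0.6967 0.4356 0.7841 0.0525 0.0296 0.0136 0.     0.     0.     0.0101
 0.0077]
```

The extra 4 mm raised the lid evenly, with a slope change of about 0, so it hangs free and level. Next I refine the stand's position.

Run:
```python
from h import *
import pickle
D=pickle.load(open("rest.pkl","rb"))
a=cv2.resize(D["scene"]["frame"][245:345,95:195,::-1],None,fx=4,fy=4,interpolation=cv2.INTER_CUBIC)
b=cv2.resize(D["side"]["frame"][130:205,265:365,::-1],None,fx=4,fy=4,interpolation=cv2.INTER_CUBIC)
b=np.pad(b,((0,100),(0,0),(0,0)))
cv2.imwrite("pics/st.png",np.clip(np.hstack([a,b])*1.4,0,255).astype(np.uint8))
```

```text
(no output)
```

View pics/st.png

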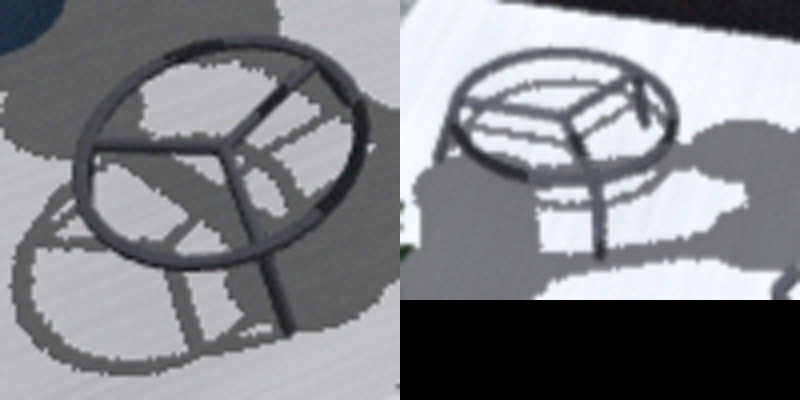

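```bash
python3 -m crank '{"grip":[0.1,0.1,0.1,0.1,0.1,0.1,0.1,0.1,0.1,0.1,0.1,0.1,0.1,0.1],"slide":[[0,0,0.2],[0,0,0.6],[0,0,1.2],[0,0,2],[0,0,3],[0,0,4],[0,0,5],[0,0,6],[0,0,7],[0,0,8],[0,0,9],[0,0,9.6],[0,0,9.9],[0,0,10]],"roll":[0,0,0,0,0,0,0,0,0,0,0,0,0,0]}'
```

```text
clock: 20.2
position: [0.5388, 0.2574, 0.338]
ee_rot: [0.013, 0.707, 0.013, -0.707]
contact_force: [-0.5, -0.6, -6.5]
width: 0.0192
```

Run:
```python
from h import *
import pickle
from scipy.optimize import least_squares as ls
D=pickle.load(open("rest.pkl","rb"))
S=[(73,170),(369,125),(235,37),(190,270),(322,62),(85,215),(300,238),(150,60)]
T=[(448,105),(679,115),(562,47),(560,186)]
out=[]
for n,P in(("scene",[(95+x/4-.4,245+y/4-.4) for x,y in S]),("side",[(265+(x-400)/4-.4,130+y/4-.4) for x,y in T])):
    X=np.array([onz(D[n],*p,.058)[:2] for p in P])
    r=ls(lambda q:np.hypot(X[:,0]-q[0],X[:,1]-q[1])-q[2],[.55,-.28,.078]); print(n,r.x.round(4),(r.fun*1000).round(1))
print("hub",tri(D["scene"],(95+224/4-.4,245+148/4-.4),D["side"],(265+166/4-.4,130+115/4-.4)).round(4))
```

```text
scene [ 0.554  -0.2899  0.0773] [-0.7  1.   0.7  0.3 -4.  -2.2  1.7  3.2]
side [ 0.5547 -0.2868  0.0787] [-0.8 -0.8  0.9  0.8]
hub [ 0.5533 -0.2889  0.0555]
```

```bash
python3 -m crank '{"grip":[0.1,0.1,0.1,0.1,0.1,0.1,0.1,0.1,0.1,0.1,0.1,0.1,0.1,0.1,0.1,0.1,0.1,0.1,0.1],"slide":[[0,-0.3,0],[0,-1,0],[0,-2.1,0],[0,-3.6,0],[0,-5.4,0],[0,-7.4,0],[0,-9.4,0],[0,-11.4,0],[0,-13.4,0],[0,-15.4,0],[0,-17.4,0],[0,-19.4,0],[0,-21.4,0],[0,-23.4,0],[0,-25.2,0],[0,-26.7,0],[0,-27.8,0],[0,-28.5,0],[0,-28.8,0]],"roll":[0,0,0,0,0,0,0,0,0,0,0,0,0,0,0,0,0,0,0]}'
python3 -m crank '{"grip":[0.1,0.1,0.1,0.1,0.1,0.1,0.1,0.1,0.1,0.1,0.1,0.1,0.1,0.1,0.1,0.1,0.1,0.1,0.1],"slide":[[0,-0.3,0],[0.1,-1,0],[0.2,-2.1,0],[0.3,-3.6,0],[0.4,-5.4,0],[0.5,-7.4,0],[0.6,-9.4,0],[0.7,-11.4,0],[0.8,-13.4,0],[0.9,-15.4,0],[1,-17.4,0],[1.1,-19.4,0],[1.2,-21.4,0],[1.3,-23.4,0],[1.4,-25.2,0],[1.5,-26.7,0],[1.5,-27.8,0],[1.5,-28.5,0],[1.5,-28.8,0]],"roll":[0,0,0,0,0,0,0,0,0,0,0,0,0,0,0,0,0,0,0]}'
python3 - <<'E'
from h import *
import pickle
D={n:img(n) for n in("side","scene","wrist")}; pickle.dump(D,open("d6.pkl","wb"))
avg(3)
a=np.hstack([cv2.resize(D["scene"]["frame"][175:345,65:235,::-1],(400,400)),cv2.resize(D["side"]["frame"][60:230,245:415,::-1],(400,400))])
cv2.imwrite("pics/g6.png",np.clip(a*1.4,0,255).astype(np.uint8))
E
```

```text
clock: 22.1
position: [0.5387, -0.0312, 0.3378]
ee_rot: [-0.012, -0.707, -0.012, 0.707]
contact_force: [0.5, -0.4, -5.5]
width: 0.0196
clock: 24.0
position: [0.5538, -0.3191, 0.3377]
ee_rot: [-0.012, -0.707, -0.013, 0.707]
contact_force: [0.5, 0.1, -6.3]
width: 0.0192
mean [ -0.2684  -0.1282  -6.2285   0.0046  -0.0091   0.0077   0.5538  -0.3178
   0.338  -50.4992 -28.6156] 
std [0.6768 0.1159 0.3316 0.0223 0.013  0.0096 0.     0.     0.     0.0513
 0.0153]
```

View pics/g6.png

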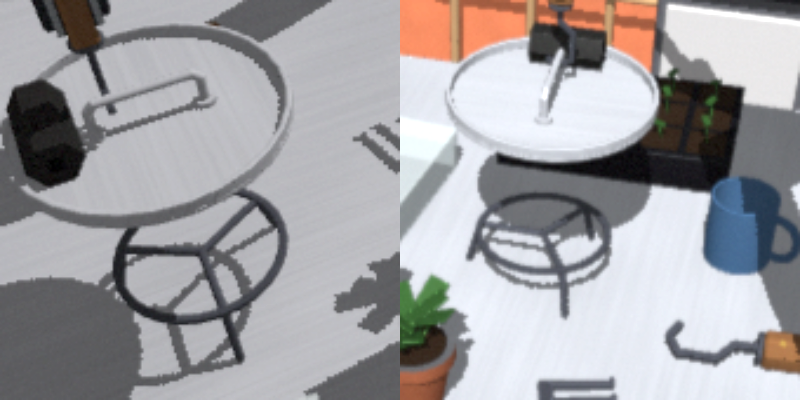

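Run:
```python
from h import *
import pickle
D=pickle.load(open("d6.pkl","rb")); k=170/400
s=lambda x,y:(65+x*k-.3,175+y*k-.3); t=lambda x,y:(245+(x-400)*k-.3,60+y*k-.3)
S,T=D["scene"],D["side"]; zl=.2609; zf=.235
print("bar scene",[onz(S,*s(*p),zl)[:2].round(4) for p in((88,107),(205,79))])
print("bar side near",onz(T,*t(541,117),zl-.028).round(4))
print("tri far end",tri(S,s(204,82),T,t(545,97)).round(4))
print("flange side L R",[onz(T,*t(*p),zf)[:2].round(4) for p in((446,97),(659,97))], "bottom",onz(T,*t(555,151),zf+.004).round(4))
print("flange scene",[onz(S,*s(*p),zf)[:2].round(4) for p in((293,100),(185,24),(105,218))])
```

```text
bar scene [array([ 0.5529, -0.3344]), array([ 0.5621, -0.2465])]
bar side near [ 0.551  -0.2413  0.2329]
tri far end [ 0.5506 -0.248   0.2506]
flange side L R [array([ 0.6549, -0.2493]), array([ 0.4417, -0.3112])] bottom [ 0.5201 -0.173   0.239 ]
flange scene [array([ 0.5888, -0.1871]), array([ 0.4547, -0.2414]), array([ 0.6451, -0.3461])]
```

The lid hangs level over the stand, charcoal in place. Its centre is about (0.552,-0.289) against the stand at (0.554,-0.288), so I lower with a 1 mm trim.

```bash
python3 -m crank '{"grip":[0.1,0.1,0.1,0.1,0.1,0.1,0.1,0.1,0.1,0.1,0.1,0.1,0.1,0.1,0.1,0.1,0.1,0.1,0.1],"slide":[[0,0,-0.2],[0,0,-0.6],[0.1,0.1,-1.2],[0.1,0.1,-2],[0.1,0.1,-3],[0.1,0.1,-4.2],[0.1,0.1,-5.4],[0.1,0.1,-6.6],[0.1,0.1,-7.8],[0.1,0.1,-9],[0.1,0.1,-10.2],[0.1,0.1,-11.2],[0.1,0.1,-12.2],[0.1,0.1,-13],[0.1,0.1,-13.6],[0.1,0.1,-14],[0.1,0.1,-14.3],[0.1,0.1,-14.5],[0.1,0.1,-14.5]],"roll":[0,0,0,0,0,0,0,0,0,0,0,0,0,0,0,0,0,0,0]}'
python3 -m crank '{"grip":[0.1,0.1,0.1,0.1,0.1,0.1,0.1,0.1,0.1,0.1,0.1,0.1],"slide":[[0,0,-0.2],[0,0,-0.4],[0,0,-0.6],[0,0,-0.8],[0,0,-1],[0,0,-1.2],[0,0,-1.4],[0,0,-1.6],[0,0,-1.7],[0,0,-1.7],[0,0,-1.7],[0,0,-1.7]],"roll":[0,0,0,0,0,0,0,0,0,0,0,0]}'
python3 - <<'E'
from h import *
avg(4)
E
```

```text
clock: 26.2
position: [0.5548, -0.3176, 0.1928]
ee_rot: [0.013, 0.707, 0.013, -0.707]
contact_force: [0.2, -0.6, -6.3]
width: 0.0198
clock: 27.4
position: [0.5549, -0.3176, 0.176]
ee_rot: [0.013, 0.707, 0.013, -0.707]
contact_force: [0.4, -0.1, -5.6]
width: 0.0197
mean [  0.3818  -0.0121  -6.4512  -0.0178  -0.023    0.0082   0.5548  -0.3176
   0.176  -52.1678 -26.1136] 
std [0.9313 0.5133 0.256  0.0234 0.0184 0.0223 0.     0.     0.     0.0163
 0.0093]
```

```bash
python3 -m crank '{"grip":[0.1,0.1,0.1,0.1,0.1,0.1,0.1,0.1,0.1],"slide":[[0,0,-0.1],[0,0,-0.2],[0,0,-0.3],[0,0,-0.4],[0,0,-0.5],[0,0,-0.6],[0,0,-0.6],[0,0,-0.6],[0,0,-0.6]],"roll":[0,0,0,0,0,0,0,0,0]}'
python3 - <<'E'
from h import *
avg(4)
E
```

```text
clock: 28.5
position: [0.5549, -0.3176, 0.1699]
ee_rot: [0.013, 0.707, 0.013, -0.707]
contact_force: [-0.3, 0.0, -1.4]
width: 0.0192
mean [  0.2708   0.243   -1.9115   0.0218  -0.0021  -0.0104   0.5548  -0.3176
   0.1699 -49.6221 -24.3536] 
std [0.5682 0.0868 0.4393 0.0207 0.0293 0.0206 0.     0.     0.     0.0017
 0.001 ]
```

```bash
python3 -m crank '{"grip":[0.1,0.1,0.1,0.1,0.1,0.1,0.1,0.1,0.1,0.1,0.1,0.1,0.1,0.1],"slide":[[0,0,-0.3],[0,0,-0.6],[0,0,-0.9],[0,0,-1],[0,0,-1],[-0.4,0,-1],[-0.9,0,-1],[-1.5,0,-1],[-2.1,0,-1],[-2.7,0,-1],[-3.2,0,-1],[-3.5,0,-1],[-3.5,0,-1],[-3.5,0,-1]],"roll":[0,0,0,0,0,0,0,0,0,0,0,0,0,0]}'
python3 - <<'E'
from h import *
import pickle
D={n:img(n) for n in("side","scene")}; pickle.dump(D,open("d7.pkl","wb"))
avg(3)
a=np.hstack([cv2.resize(D["scene"]["frame"][205:345,85:225,::-1],(400,400)),cv2.resize(D["side"]["frame"][85:225,245:385,::-1],(400,400))])
cv2.imwrite("pics/g7.png",np.clip(a*1.4,0,255).astype(np.uint8))
E
```

```text
clock: 30.1
position: [0.5199, -0.3177, 0.1599]
ee_rot: [0.013, 0.707, 0.012, -0.707]
contact_force: [0.5, 0.7, -1.9]
width: 0.0196
mean [ -0.0185   0.3187  -1.9516   0.0195  -0.0167  -0.0185   0.52    -0.3176
   0.1598 -46.979  -23.7612] 
std [0.0928 0.3311 0.2708 0.0249 0.0056 0.0311 0.     0.     0.     0.0159
 0.0071]
```

View pics/g7.png

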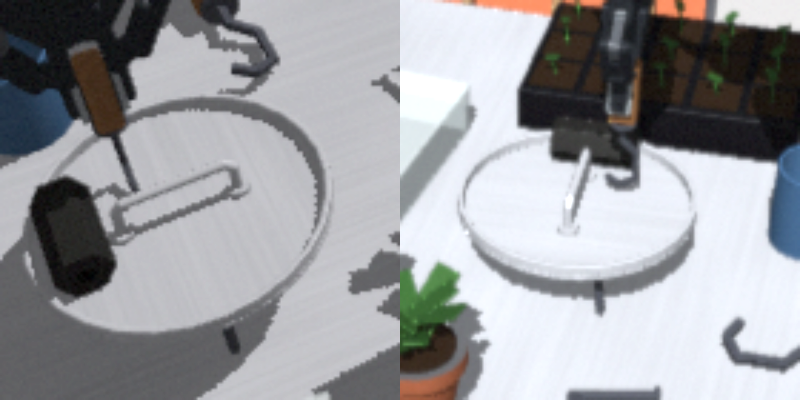

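Unhooked: tip at (605,180) is clear of the bar at (575,190). The lid is flat and the charcoal in place. Now back above the rack.

```bash
python3 -m crank '{"grip":[0.1,0.1,0.1,0.1,0.1,0.1,0.1,0.1,0.1,0.1,0.1,0.1,0.1,0.1,0.1,0.1,0.1,0.1,0.1,0.1],"slide":[[0,0,1],[0,0,3],[0,0,6],[0,0,9],[0,0,11],[-1,2,11],[-1.5,5,11],[-2.5,8,11],[-3.2,11,11],[-4,14.5,11],[-4.7,18,11],[-5.4,21.5,11],[-6,25,11],[-6.6,28,11],[-7.1,30.5,11],[-7.47,31.8,11],[-7.47,32.25,11],[-7.47,32.25,11],[-7.47,32.25,11],[-7.47,32.25,11]],"roll":[0,0,0,0,0,0,2,4,6,8,10,12,14,16,17.5,17.5,17.5,17.5,17.5,17.5]}'
python3 - <<'E'
from h import *
from scipy.spatial.transform import Rotation as Ro
avg(2); R=Ro.from_quat(manip.get_state()["ee_rot"],scalar_first=True).as_matrix(); print(R[:,1],np.degrees(np.arctan2(R[1,1],R[0,1])))
R=Ro.from_quat([0.12, 0.697, 0.12, -0.696],scalar_first=True).as_matrix();print(np.degrees(np.arctan2(R[1,1],R[0,1])))
E
```

```text
clock: 32.35
position: [0.4455, 0.0039, 0.2698]
ee_rot: [-0.12, -0.697, -0.119, 0.697]
contact_force: [-0.2, 0.2, -2.2]
width: 0.0195
mean [  0.1707  -0.5042  -1.8392  -0.007    0.0313   0.0195   0.4454   0.0041
   0.2697 -29.2336 -25.5946] 
std [0.5982 0.5907 0.6735 0.0037 0.0255 0.0256 0.     0.0001 0.     0.026
 0.0003]
[ 0.3332 -0.9429  0.0002] -70.53863470043912
-70.44896954983024
```

```bash
python3 -m crank '{"grip":[0.1,0.1,0.1,0.1,0.1,0.1,0.1,0.1,0.1,0.1,0.1,0.1,0.1],"slide":[[0,0.07,-1],[0,0.07,-3],[0,0.07,-5],[0,0.07,-6.5],[0,0.07,-8],[0,0.07,-9.5],[0,0.07,-11],[0,0.07,-12.5],[0,0.07,-13.7],[0,0.07,-14.5],[0,0.07,-14.8],[0,0.07,-14.8],[0,0.07,-14.8]],"roll":[0,0,0,0,0,0,0,0,0,0,0,0,0]}'
python3 - <<'E'
from h import *
avg(3)
E
```

```text
clock: 33.75
position: [0.4455, 0.0055, 0.1222]
ee_rot: [0.12, 0.697, 0.12, -0.697]
contact_force: [0.6, 0.3, -1.6]
width: 0.0194
mean [  0.6982  -0.5032  -1.485    0.0086  -0.0451   0.0216   0.4456   0.0056
   0.1224 -31.7989 -20.6937] 
std [0.5362 0.3167 0.5359 0.0144 0.0274 0.0075 0.     0.     0.     0.0522
 0.0525]
```

```bash
python3 -m crank '{"grip":[0.1,0.1,0.1,0.1,0.1,0.1],"slide":[[0,-0.05,-0.1],[0,-0.05,-0.2],[0,-0.05,-0.3],[0,-0.05,-0.35],[0,-0.05,-0.35],[0,-0.05,-0.35]],"roll":[0,0,0,0,0,0]}'
python3 - <<'E'
from h import *
import pickle
avg(4)
D={n:img(n) for n in("side","scene")}
a=[cv2.resize(D[n]["frame"][y:y+100,x:x+100,::-1],None,fx=4,fy=4,interpolation=cv2.INTER_CUBIC) for n,x,y in(("side",275,170),("scene",205,145))]
cv2.imwrite("pics/g8.png",np.clip(np.hstack(a)*1.5,0,255).astype(np.uint8))
E
```

```text
clock: 34.5
position: [0.4452, 0.0051, 0.1191]
ee_rot: [0.12, 0.697, 0.12, -0.697]
contact_force: [-1.1, 1.3, 5.2]
width: 0.0192
mean [ -1.5781   0.5369   5.229    0.0258   0.3137  -0.0147   0.4452   0.0051
   0.1191 -29.1118 -19.4973] 
std [0.4914 0.0884 0.3016 0.0205 0.013  0.0272 0.     0.     0.     0.004
 0.0003]
```

View pics/g8.png

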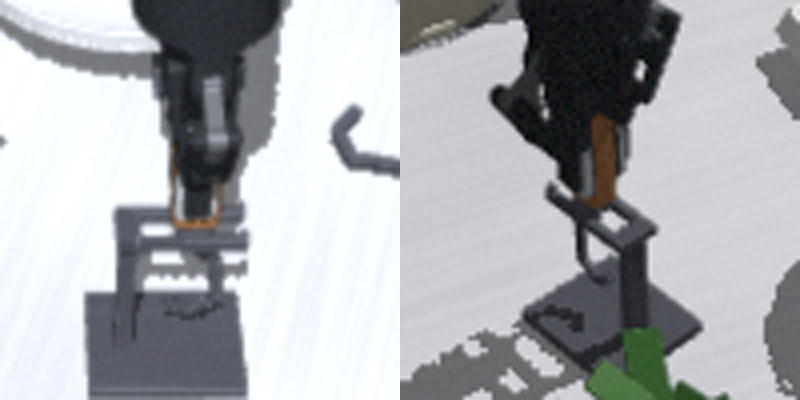

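The lifter sits exactly as it did at the first grasp, with the collar on the prongs and the same 5 N push. I release and back off upward.

```bash
python3 -m crank '{"grip":[0.3,0.6,1,1,1,1,1,1,1,1,1,1,1,1,1,1],"slide":[[0,0,0.05],[0,0,0.05],[0,0,0.05],[0,0,0.05],[0,0,0.05],[0,0,0.05],[0,0,1],[0,0,3],[0,0,5],[0,0,7],[0,0,10],[0,0,13],[0,0,15],[-4,0,15],[-8,-3,15],[-8,-3,15]],"roll":[0,0,0,0,0,0,0,0,0,0,0,0,0,0,0,0]}'
python3 - <<'E'
from h import *
D={n:img(n) for n in("side","scene")}
a=cv2.resize(D["side"]["frame"][100:310,200:410,::-1],(400,400)),cv2.resize(D["scene"]["frame"][145:345,85:285,::-1],(400,400))
cv2.imwrite("pics/g9.png",np.clip(np.hstack(a)*1.4,0,255).astype(np.uint8))
f=D["scene"]["frame"]; avg(2)
E
```

```text
clock: 36.4
position: [0.3606, -0.0263, 0.2689]
ee_rot: [-0.12, -0.696, -0.118, 0.698]
contact_force: [0.9, -1.0, 0.2]
width: 0.0853
mean [ -0.1477  -0.3452  -0.5533   0.0228  -0.0032  -0.0236   0.3657  -0.0249
   0.269  -21.1565 -24.6327] 
std [0.5679 0.0491 0.2721 0.0122 0.0283 0.0361 0.0002 0.0001 0.0001 0.0296
 0.0928]
```

View pics/g9.png

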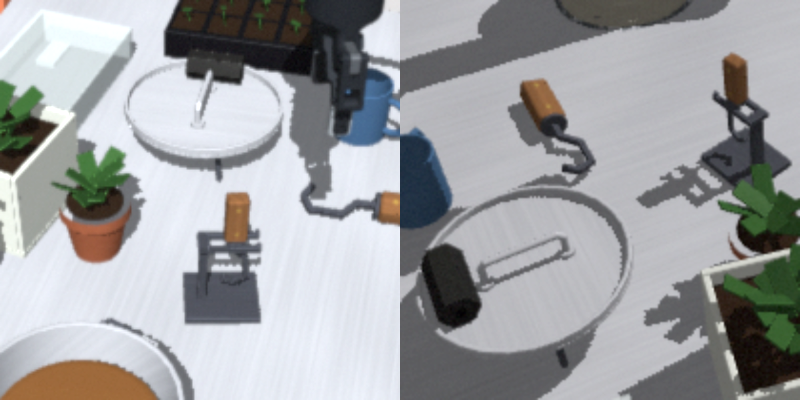

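```bash
python3 -c "
from rig import manip
print(manip.sign_off(), manip.get_state()['clock'])"
```

```text
the job is handed in; nothing more can be done
the job is handed in; nothing more can be done
```

The lid, with its charcoal, is on the stand and the lifter is back in its rack. I handed the job in at about 36.5 s of the 72 s; no verdict is reported.

- **Balance point:** I probed the loop at the middle and at 32 mm. The forces put the balance about 24.5 mm towards the charcoal, with the laden lid weighing about 4.3 N. A first lift at 24 mm tipped the lid about 3.5° charcoal-end down, so I moved the hook to about 28 mm.
- **Lift and carry:** At 28 mm a further 4 mm of lift raised the lid evenly, so it hung free. I then carried it to the stand.
- **Last checks:**
  - The load came off the hook at the expected height, which means the lid's ring had dropped round the stand. Its play there is at most 9 mm.
  - The last picture shows the lid flat, the charcoal in place, the lifter upright in the rack, and the planter and herb pot standing. The gripper was clear.
- **Weak or missing checks:**
  - The camera tilt estimates disagreed with each other by 0.01 to 0.02 rad.
  - The estimates of the lid's centre spread by several mm.
  - I did not measure the lid's final centring separately.
  - The mister was not in the last picture, though the arm never went near it.
- **Picture budget:** I viewed 13 pictures, three over the budget of 10.

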